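Slide a chip cartridge along the rail into the corner pocket

ROBOT

A 6-joint arm with a two-finger parallel gripper is mounted at the origin on a cart in front of the work surface, level with it; the furniture and walls round the work are solid. World frame = base frame: x ahead of the robot, y to its left, z up, the work surface at z = 0. Lengths are in m, angles in rad, forces in N, time in s.
With the tool pointing down it reaches from about 0.35 to 0.85 m from the base axis. Payload 8.1 kg.
Tool frame: the origin (TCP) lies at the centre of the arm's flange, where the gripper is bolted on; the fingertips stand 186 mm ahead of it and the grasp point (between the pads) lies 167 mm ahead of it (robot.grasp_offset is the distance from the TCP to the grasp point, in m); z points along the fingers, y is the line along which they close (so a half turn about z gives the same grasp; the last joint's range is limited). The gripper opens to 93 mm and grips with 3 to 60 N. Pads are 15 mm wide; open, the fingers measure 128 mm over their backs; the gripper's body (75 mm by 188 mm) begins 65 mm behind the grasp point.
Start: joints at [1.08, 0.13, 1.488, -0, 1.523, -0.085], TCP at [0.237, 0.551, 0.405] pointing down, gripper open.
Joint ranges: [-2.96, 2.96], [-0.89, 2.26], [0.02, 2.5], [-1.34, 4.48], [0, 2.73], [-2.66, 2.66]. Speed limits (rad/s): [2.39, 2.39, 2.79, 3.14, 3.14, 3.14].

INTERFACE

Orientations are given as a rotation vector (axis times angle).
In Python, from plant import robot gives the robot as it stands.
- The arm moves only by the tool drive_tool, never from a script. Its argument "moves" is one flat list of numbers, 7 for each row, row after row: the finger opening in mm, from 0 to 93, then the shift along the tool's x, y, z in mm, then the turn, a rotation vector about the tool's x, y, z in degrees. A call has 1 to 8 rows; each row shifts and turns the commanded pose from where the row before left it, along the tool's axes as they then stand; what a row does not reach is not made up. A row lasts 1/10 s, in which the tool goes at most 50 mm and 8.59 degrees, less where a joint would pass 70% of its speed; a pose out of reach is approached as far as the arm can. A call is refused whole if a number of a shift passes 50 or a number of a turn 8.59, either way. A call with a gripper value outside its range is refused whole. The fingers move at their own pace and stop on an object; "grip_force" is the grip in N (left out, the last holds). Time passes only in rows, so rows that do not move let the fingers close. It gives the time, the measured TCP pose, the force, the opening and the grip force at its end, in the units of the state.
- robot.read_state(): the state, without advancing time (a new reading comes with each control period).
- robot.read_camera(name): name is "side" or "top"; returns a dict with "color" (384x512x3 uint8, red, green, blue), "depth" (384x512 float32, m along the optical axis (not along the pixel's ray), 0 where there is no reading), "mtx" (3x3 intrinsics, pixels), "R" (3x3) and "t" (3): a world point X has camera coordinates R X + t. Camera axes: x right, y down, z forward; pixel columns grow to the right and rows downward; lengths in m; the calibration is good to about 2 mm. A picture is of the moment at which its call begins.
- robot.close_job(): hands the job in; it is judged then, once.
The state is a dict: "t": time; "q": joint angles; "dq": joint speeds; "joint_torque": joint torques, N m; "tool_pos": TCP position; "orientation": TCP orientation; "force": force on the tool from outside, world axes, zero at the start; "wrist_torque": the same for the moment, N m; "opening": finger opening in m; "gripper_force": force on a finger pad.
Only numpy, scipy, OpenCV 4.12 (cv2) and the standard library are available. Lean on these libraries where they do the work, as an engineer would, in place of code of your own. Each camera call takes 0.05 s, during which the arm holds its last target. There are 200 camera calls.

TASK

Without gripping or lifting it, use the fingertips to push the green chip cartridge flat against the long dark rail of the registration plate, then slide it along the rail, keeping it against the rail all the way, into the corner pocket until it sits fully home against both the rail and the end stop. Keep the cartridge flat on the plate, let go of it at the end, and leave the brass check weight, the reagent bottle, the vial rack and the petri dish where they stand.

Things in the scene. Friction and masses are not known exactly. Their poses are not given: they have to be found in the camera images.
- plate: Aluminium registration plate fixed on the desk, 150 mm along its own x, 250 mm along its own y, 8 mm thick. Origin: centre of its underside, at desk height; z up. On it stand a dark rail along its +x side, a dark end stop across its +y end and a low lip parallel to the rail; these make the corner pocket. The rest of its top is free.
- rail (a point): Middle of the rail's inner face, at its top edge: x = +58, y = 0, z = +24 mm in the plate's frame. The rail runs straight along the plate's y over its whole 250 mm, is 12 mm wide and stands 16 mm above the plate's top. A part pressed hard against it drags stiffly and may jam.
- stop (a point): Point on the end stop's inner face, at its top edge: x = +36, y = +113, z = +24 mm in the plate's frame. The stop stands 16 mm above the plate's top, is 12 mm thick and runs from the rail to x = -12 mm.
- lip (a point): Front end of the lip's straight inner face, at its top edge: x = +10, y = +71, z = +18 mm in the plate's frame. The lip (10 mm high above the plate, 10 mm thick) runs from here to the stop, so the pocket is 48 mm wide and 42 mm deep. In front of this point its mouth flares away from the rail, back to y = +48 mm, where its inner face is at x = -3 mm.
- seat (a point): Point on the plate's top surface (8 mm above the desk), at x = +36, y = +81 mm in the plate's frame: where the cartridge's origin lies when fully home. Its axes are the plate's: +x toward the rail, +y toward the end stop.
- cartridge: Loose rigid green block, 44 mm along its x, 64 mm along its y, 18 mm high, white and blue pattern on top, about 100 g; light pushes slide it. Origin: centre of its underside. Starts off the rail, turned up to 0.5 rad from it, toward the end without stop. Either end may lead, long side along the rail. When home, its last 22 mm stand out of the pocket in front of the lip's straight part.
- cal_weight: Brass-coloured check weight with a knob, 30 mm wide, 48 mm high, standing on the desk in front of the plate (on its -x side). Origin: centre of its underside. To be left alone.
- stain_bottle: Small reagent bottle with black cap, diameter 46 mm, 85 mm high, standing on the desk behind the rail (+x side of the plate). Origin: centre of its underside. To be left alone.
- vial_tray: Empty orange open rack with a divider grid, 60 x 108 mm, 26 mm high, on the desk behind the rail (+x side of the plate). Origin: centre of its underside; long side along its y. To be left alone.
- petri_dish: Closed orange-brown petri dish lying flat on the desk beyond the stopless (-y) end of the plate, diameter 90 mm, 15 mm high. Origin: centre of its underside. To be left alone.
Mind the look-alikes: they are no part of the job. Of the things that look like the cartridge, the smallest one is meant.

How it is judged:
By the outcome, as a careful person would: the job done as asked, in the order asked, and still so for the second after the job is handed in, with the robot touching nothing.
It also fails if it takes over 61 s, if anything falls off the work surface, if the arm or the gripper's body presses on something with over 40 N, if the wrist force passes 120 N, or if a joint passes its speed limit or range.

## Working session

There is one attempt and no reset: what is moved stays moved. The work goes in short steps, Python scripts to look and compute and a tool call to move; the robot and the scene stay as the last step left them, time stands still between calls to the robot, and variables do not carry over. Pictures are saved under pics/ and viewed, at most 10 in all, crops included, and the job is handed in when it is done.

Besides the shell and the picture viewer there is one more tool, called after "Call:" as a command line: name --argument value ..., lists and objects as JSON in quotes. drive_tool: Moves the arm, as the interface text tells. Its arguments: {"type":"object","properties":{"moves":{"type":"array","items":{"type":"number"}},"grip_force":{"type":"number"}},"required":["moves"]}

```bash
mkdir -p pics; ls; python3 - <<'E'
from plant import robot
import cv2,numpy as np
s=robot.read_state();print(s)
for n in("top","side"):
    c=robot.read_camera(n);np.savez(f"pics/{n}0.npz",**c)
    cv2.imwrite(f"pics/{n}0.png",cv2.resize(c["color"][:,:,::-1],(800,600),interpolation=cv2.INTER_CUBIC))
    print(n,c["mtx"],c["R"],c["t"])
E
```

```text
pics
{'t': 0.0, 'q': array([ 1.07955985e+00,  1.31157585e-01,  1.48926749e+00,  1.20534729e-05,
        1.52300679e+00, -8.54213605e-02]), 'dq': array([-0.00056611, -0.00039716,  0.00101079,  0.00070138, -0.00077503,
        0.00041119]), 'joint_torque': array([-1.17454092e-03, -5.59886241e+01, -4.91736031e+01,  7.64681166e-02,
        3.62691621e-02, -1.56430160e-04]), 'tool_pos': array([0.23674184, 0.5510714 , 0.40369575]), 'orientation': array([-6.32980691e-01, -3.07661730e+00,  2.76392482e-03]), 'force': array([ 1.81829799, -0.6575771 , -0.42101833]), 'wrist_torque': array([ 0.0138744 , -0.00948948, -0.01297189]), 'gripper_force': 0.0, 'opening': 0.0928479933263253}
top [[404.17139516   0.         254.64620667]
 [  0.         404.17139516 186.74935827]
 [  0.           0.           1.        ]] [[-0.0019435  -0.99999242 -0.00337388]
 [-0.9971851   0.00219091 -0.07494715]
 [ 0.07495398  0.00321872 -0.9971818 ]] [-0.00130051  0.57460103  0.92949433]
side [[423.05055511   0.         260.2229378 ]
 [  0.         423.05055511 194.24939421]
 [  0.           0.           1.        ]] [[ 0.84694416 -0.53158369  0.01021595]
 [-0.17521982 -0.2972064  -0.93859809]
 [ 0.50197968  0.79315014 -0.34486122]] [-0.50247946  0.15214252  0.66034466]
```

View pics/top0.png

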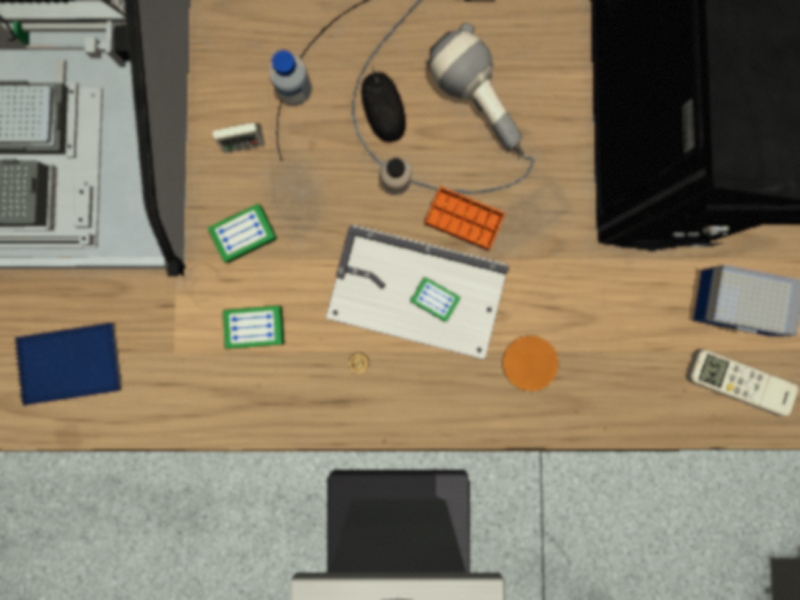

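View pics/side0.png

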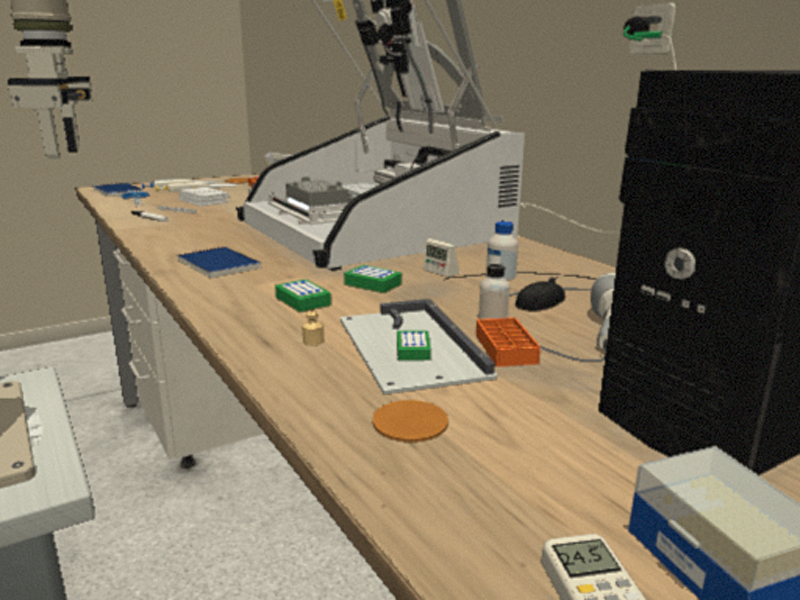

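The top view shows the plate with its rail from (352,228) to (507,266), the stop and lip at the left around (340,270)-(382,285), and the small cartridge at (436,299). The two larger look-alikes are off the plate at (241,232) and (253,326). Next I'll measure the plate and cartridge poses.

```bash
cat > h.py <<'E'
import numpy as np,cv2
def pix2w(c,uv,z):
    uv=np.atleast_2d(np.float64(uv)); d=np.c_[uv,np.ones(len(uv))]@np.linalg.inv(c["mtx"]).T
    C=-c["R"].T@c["t"]; d=d@c["R"]; return C+d*((z-C[2])/d[:,2])[:,None]
def w2pix(c,X):
    p=(np.atleast_2d(X)@c["R"].T+c["t"])@c["mtx"].T; return p[:,:2]/p[:,2:]
def cart(c,z=.026,lo=(255,170),hi=(310,215)):
    """centre, yaw (of long axis) and sizes of green block's top seen in a window"""
    hsv=cv2.cvtColor(c["color"],cv2.COLOR_RGB2HSV)
    g=cv2.inRange(hsv,(45,90,40),(85,255,255)); m=np.zeros_like(g); m[lo[1]:hi[1],lo[0]:hi[0]]=g[lo[1]:hi[1],lo[0]:hi[0]]
    cs,_=cv2.findContours(m,cv2.RETR_EXTERNAL,cv2.CHAIN_APPROX_NONE); k=max(cs,key=cv2.contourArea)[:,0]
    w=pix2w(c,k,z)[:,:2]; (cx,cy),(a,b),th=cv2.minAreaRect((w*1000).astype(np.float32))
    if a<b: a,b,th=b,a,th+90
    return cx,cy,a,b,(th+90)%180-90
E
python3 - <<'E'
from h import *
c=dict(np.load("pics/top0.npz"))
print(cart(c))
print(pix2w(c,[[279,191]],.026))
# crop
im=c["color"][135:240,200:335,::-1]
cv2.imwrite("pics/crop0.png",cv2.resize(im,None,fx=5.5,fy=5.5,interpolation=cv2.INTER_CUBIC))
c=dict(np.load("pics/side0.npz"))
cv2.imwrite("pics/crop1.png",cv2.resize(c["color"][180:260,205:345,::-1],None,fx=5.5,fy=5.5,interpolation=cv2.INTER_CUBIC))
E
```

```text
(563.5973510742188, -57.22993850708008, 60.60663986206055, 40.476951599121094, 59.89069747924805)
[[ 0.56416472 -0.05946708  0.026     ]]
```

View pics/crop0.png

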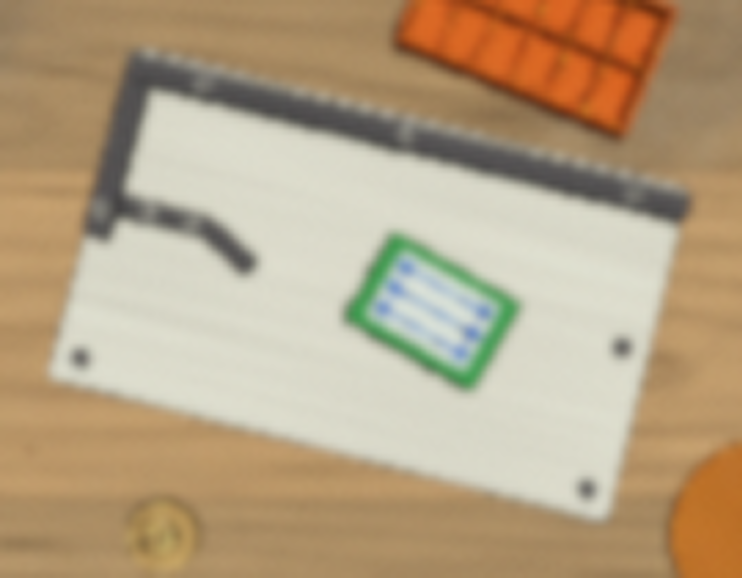

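View pics/crop1.png

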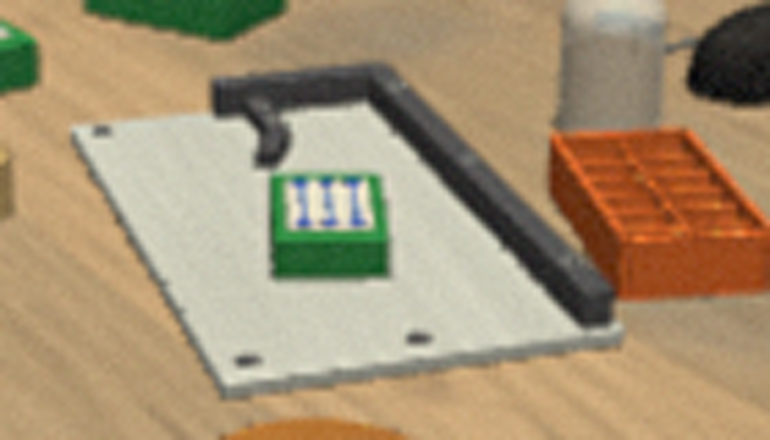

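```bash
cat >> h.py <<'E'
def P2w(P,X):
    X=np.atleast_2d(np.float64(X)); c,s=np.cos(P[2]),np.sin(P[2])
    return np.c_[P[0]+c*X[:,0]-s*X[:,1],P[1]+s*X[:,0]+c*X[:,1],X[:,2]]
def w2P(P,X):
    X=np.atleast_2d(X)-[P[0],P[1]]; c,s=np.cos(P[2]),np.sin(P[2]); return np.c_[c*X[:,0]+s*X[:,1],-s*X[:,0]+c*X[:,1]]
E
python3 - <<'E'
from h import *
from scipy.optimize import least_squares as ls
from plant import robot
def fit(c,M,uv,x0):
    M=np.array(M)/1000
    f=lambda P:(w2pix(c,P2w(P,M))-uv).ravel()
    r=ls(f,x0);print(np.round([r.x[0]*1e3,r.x[1]*1e3,np.degrees(r.x[2])],2),np.round(r.fun.reshape(-1,2),2).tolist());return r.x
M=[[-75,125,8],[-75,-125,8],[70,-125,24],[58,-125,24],[58,113,24],[70,125,24],[-12,125,24]]
ct=dict(np.load("pics/top0.npz")); cs=dict(np.load("pics/side0.npz"))
uvt=np.array([[50,376],[607,521],[691,187],[682,222],[150,92],[136,53],[87,235]])
ut=(uvt+.5)/5.5-.5+[200,135]
P=fit(ct,M,ut,[.56,-.02,-.23])
k=[[-22,32,26],[22,32,26],[22,-32,26],[-22,-32,26]]
a=(np.array([[346,317],[396,233],[521,302],[470,390]])+.5)/5.5-.5+[200,135]
K=fit(ct,k,a,[.56,-.06,-.5])
print(w2P(P,K[:2])*1e3,np.degrees(K[2]-P[2]))
# side cam check
S=[[-75,-125,8],[75,-125,8],[58,-125,24],[-75,125,8],[70,-125,24]]
us=(np.array([[222,383],[620,330],[582,293],[72,128],[612,293]])+.5)/5.5-.5+[205,180]
fit(cs,S,us,[.56,-.02,-.23])
b=(np.array([[275,176],[377,176],[387,238],[272,237]])+.5)/5.5-.5+[205,180]
fit(cs,k,b,K)
np.savez("fit.npz",P=P,K=K)
E
```

```text
[577.47 -31.99 -14.27] [[-0.25, 0.66], [0.63, 0.13], [0.73, 1.01], [1.18, -0.43], [-0.1, -1.26], [-1.19, -0.27], [-1.01, 0.09]]
[564.12 -57.95 -30.17] [[-0.69, 0.08], [-0.41, -0.85], [0.58, 0.23], [0.52, 0.52]]
[[ -6.5405745  -28.45731296]] -15.904857243097572
[577.47 -35.15 -15.26] [[-0.96, 0.04], [0.83, -0.03], [0.13, 0.29], [-0.41, -0.62], [0.39, -0.43]]
[563.77 -62.08 -31.4 ] [[-0.9, -0.58], [0.89, -0.48], [0.43, 0.35], [-0.42, 0.44]]
```

```bash
cat >> h.py <<'E'
from scipy.ndimage import map_coordinates as mc
from scipy.optimize import least_squares
def edgefit(cams,edges,P,n=40,it=6,half=3.):
    """refine planar pose P by strongest grey-level edge near each projected model edge"""
    edges=np.array(edges)/1000.; t=np.linspace(.06,.94,n)[:,None]
    pts=np.concatenate([e[0]+t*(e[1]-e[0]) for e in edges]); dirs=np.repeat(edges[:,1]-edges[:,0],n,0)
    s=np.arange(-half,half+.01,.25)
    for k in range(it):
        obs=[]
        for c in cams:
            G=cv2.GaussianBlur(c["color"].astype(np.float32),(0,0),.7)
            p=w2pix(c,P2w(P,pts)); q=w2pix(c,P2w(P,pts+dirs*.01)); d=q-p; d/=np.linalg.norm(d,axis=1)[:,None]; nr=np.c_[-d[:,1],d[:,0]]
            S=p[:,None]+nr[:,None]*s[:,None]
            pr=np.stack([mc(G[...,i],[S[...,1],S[...,0]],order=1) for i in range(3)],-1)
            g=np.linalg.norm(np.gradient(pr,axis=1),axis=-1); j=g[:,1:-1].argmax(1)+1; r=np.arange(len(j))
            a,b,e=g[r,j-1],g[r,j],g[r,j+1]; off=s[j]+.25*.5*(a-e)/(a-2*b+e-1e-9)
            obs.append((c,p+nr*off[:,None],nr,b>4))
        f=lambda P:np.concatenate([(((w2pix(c,P2w(P,pts))-o)*nr).sum(1)*ok) for c,o,nr,ok in obs])
        R=least_squares(f,P,loss="soft_l1",f_scale=.5); P=R.x
    m=[[round(float(np.median(x)),2) for x in np.split(v,len(edges))] for v in np.split(f(P),len(cams))]
    return P,m
PE=[[[-75,125,8],[-75,-125,8]],[[-75,-125,8],[58,-125,8]],[[58,-125,24],[58,113,24]],[[58,113,24],[10,113,24]],[[70,-125,24],[70,125,24]]]
KE=[[[-22,32,26],[22,32,26]],[[22,32,26],[22,-32,26]],[[22,-32,26],[-22,-32,26]],[[-22,-32,26],[-22,32,26]]]
def show(P): return np.round([P[0]*1e3,P[1]*1e3,np.degrees(P[2])],2)
E
python3 - <<'E'
from h import *
ct=dict(np.load("pics/top0.npz")); cs=dict(np.load("pics/side0.npz")); F=np.load("fit.npz")
for cams in([ct],[cs],[ct,cs]):
    P,m=edgefit(cams,PE,F["P"]); K,mk=edgefit(cams,KE,F["K"],half=2)
    print(show(P),m);print(show(K),mk); print(w2P(P,K[:2])*1e3,np.degrees(K[2]-P[2]))
np.savez("fit2.npz",P=P,K=K)
E
```

```text
[576.43 -31.18 -14.89] [[0.87, 0.38, 0.33, 0.37, 0.32]]
[563.84 -57.26 -30.36] [[0.11, 0.42, 0.09, 0.38]]
[[ -5.46579741 -28.44667715]] -15.469801218201363
[578.12 -34.17 -14.16] [[0.38, -0.6, 0.37, -1.17, -0.02]]
[566.38 -57.11 -30.95] [[-0.45, 0.0, -0.54, -0.08]]
[[ -5.77786588 -25.11891931]] -16.783811199888802
[577.   -31.51 -14.63] [[0.61, 0.5, 0.61, 0.36, 0.57], [1.11, -1.12, 3.13, -0.88, -0.41]]
[564.55 -57.45 -30.31] [[0.04, 0.13, 0.15, 0.67], [-0.12, -1.78, -0.87, -0.64]]
[[ -5.49910364 -28.24595365]] -15.677608371181815
```

```bash
cat >> h.py <<'E'
from scipy.spatial.transform import Rotation as Ro
def go(x,y,z,ang,P=None):
    """from measured pose to tip centre at plate x,y (mm), tip height z (mm over desk), tool y at ang deg from plate y: print tool-frame shift mm, turn deg"""
    from plant import robot
    P=np.load("fit2.npz")["P"] if P is None else P
    s=robot.read_state(); R=Ro.from_rotvec(s["orientation"]); M=R.as_matrix()
    tip=s["tool_pos"]+M[:,2]*.186; t=P2w(P,[[x/1e3,y/1e3,z/1e3]])[0]
    yw=np.degrees(P[2])+90+ang; best=None
    for k in (0,180):
        a=np.radians(yw+k); Y=np.array([np.cos(a),np.sin(a),0]); Z=np.array([0,0,-1.]); D=np.c_[np.cross(Y,Z),Y,Z]
        rv=np.degrees((R.inv()*Ro.from_matrix(D)).as_rotvec())
        if best is None or np.linalg.norm(rv)<np.linalg.norm(best[0]): best=(rv,D)
    tcp=t+[0,0,.186]
    print("t",round(s["t"],2),"tip plate",(w2P(P,tip[:2])*1e3).round(1),"z",round(tip[2]*1e3,1),"q6",round(s["q"][5],2),"F",s["force"].round(1),"open",round(s["opening"]*1e3,1))
    print("shift",(M.T@(tcp-s["tool_pos"])*1e3).round(1),"turn",best[0].round(2))
E
python3 -c "
from h import *
go(-60,-30,60,0)"
```

```text
t 0.1 tip plate [[-476.5  477.4]] z 217.8 q6 -0.09 F [-0.6 -0.1 -1.2] open 93.1
shift [-487.8 -439.4  158.5] turn [-0.09 -0.01 -8.62]
```

Call:
drive_tool --moves '[20,-30,-27,8,0,0,0,20,-30,-27,8,0,0,0,20,-30,-27,8,0,0,0,20,-30,-27,8,0,0,0,20,-30,-27,8,0,0,0,20,-30,-27,8,0,0,0,20,-30,-27,8,0,0,0,20,-30,-27,8,0,0,0]'

```text
t: 0.9
tool_pos: [0.3723, 0.2565, 0.3401]
orientation: [-0.633, -3.077, 0.0]
force: [-0.1, 0.8, 0.2]
opening: 0.0335
gripper_force: 0.0
```

Call:
drive_tool --moves '[20,-30,-27,8,0,0,0,20,-30,-27,8,0,0,0,20,-30,-27,8,0,0,0,20,-30,-27,8,0,0,0,20,-30,-27,8,0,0,0,20,-30,-27,8,0,0,0,20,-30,-27,8,0,0,-4.3,20,0,0,0,0,0,-4.3]'

```text
t: 1.7
tool_pos: [0.4911, -0.0022, 0.2834]
orientation: [-0.402, -3.115, 0.002]
force: [-1.1, 1.7, 0.0]
opening: 0.0201
gripper_force: 0.0
```

```bash
python3 -c "
from h import *
go(-60,-30,60,0)"
```

```text
t 1.7 tip plate [[-90.7   6.3]] z 97.4 q6 -1.42 F [-1.1  1.7  0. ] open 20.1
shift [-30.6 -36.5  37.4] turn [-0.09 -0.06 -0.07]
```

Call:
drive_tool --moves '[20,-15,-18,18,0,0,0,20,-15,-18,19,0,0,0,20,0,0,20,0,0,0,20,0,0,17,0,0,0,20,0,0,9,0,0,0,20,0,0,0,0,0,0]'

```text
t: 2.3
tool_pos: [0.5094, -0.0407, 0.2001]
orientation: [-0.4, -3.113, -0.0]
force: [0.1, -0.3, -0.0]
opening: 0.0203
gripper_force: 0.0
```

```bash
python3 - <<'E'
from h import *
from plant import robot
go(-60,-30,13,0)
ct=robot.read_camera("top");cs=robot.read_camera("side")
cv2.imwrite("pics/s2.png",cv2.resize(cs["color"][150:270,195:345,::-1],None,fx=5,fy=5,interpolation=cv2.INTER_CUBIC))
E
```

```text
t 2.3 tip plate [[-63.7 -26. ]] z 14.1 q6 -1.5 F [ 0.1 -0.3 -0. ] open 20.3
shift [-3.1 -4.   1.1] turn [-0.01 -0.19 -0.02]
```

View pics/s2.png

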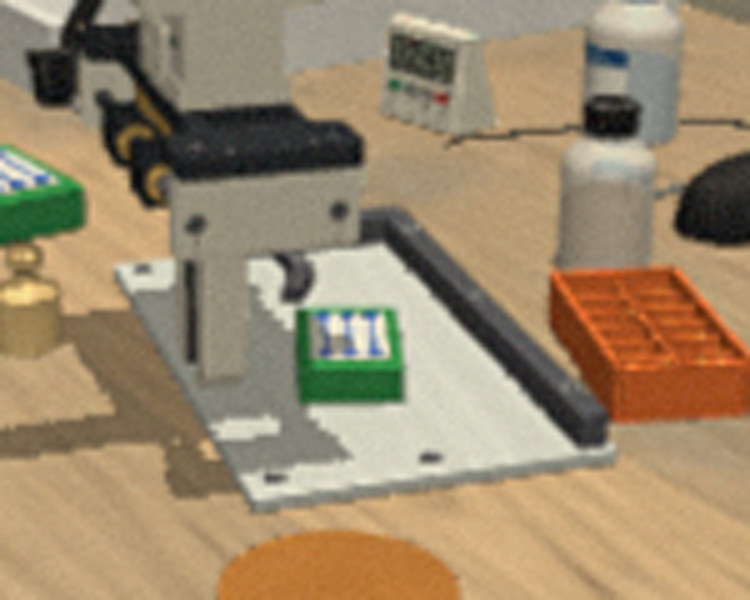

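Side view: the fingers stand just left of the cartridge, at (215,380), and the cartridge at (350,355) is still untouched. Starting the side push.

Call:
drive_tool --moves '[20,-6,-4,0,0,0,0,20,-6,0,0,0,0,0,20,-6,0,0,0,0,0,20,-6,0,0,0,0,0,20,-6,0,0,0,0,0,20,-6,0,0,0,0,0,20,-6,0,0,0,0,0,20,-6,0,0,0,0,0]'

```text
t: 3.2
tool_pos: [0.5562, -0.057, 0.2016]
orientation: [-0.4, -3.116, -0.0]
force: [-0.7, -0.0, 1.2]
opening: 0.0199
gripper_force: 0.3
```

```bash
python3 -c "
from h import *
go(6.5,-30,13,0)"
```

```text
t 3.2 tip plate [[-13.7 -29.9]] z 15.6 q6 -1.51 F [-0.7 -0.   1.2] open 19.9
shift [-20.2  -0.1   2.6] turn [ 0.   -0.02 -0.01]
```

Call:
drive_tool --moves '[20,-3,0,1,0,0,0,20,-3,0,0,0,0,0,20,-3,0,0,0,0,0,20,-3,0,0,0,0,0,20,-2,0,0,0,0,0,20,0,0,0,0,0,0]'

```text
t: 3.8
tool_pos: [0.5695, -0.0605, 0.2008]
orientation: [0.401, 3.116, -0.0]
force: [0.3, -0.2, -0.3]
opening: 0.0202
gripper_force: 0.0
```

Call:
drive_tool --moves '[20,-1,0,0,0,0,0,20,-1,0,0,0,0,0,20,0,0,0,0,0,0]'

```text
t: 4.1
tool_pos: [0.5713, -0.061, 0.2008]
orientation: [0.401, 3.116, -0.0]
force: [0.1, 0.9, 0.8]
opening: 0.0198
gripper_force: 0.0
```

```bash
python3 -c "
from h import *
go(6.5,-30,13,0)
from plant import robot
ct=robot.read_camera('top');cs=robot.read_camera('side')
cv2.imwrite('pics/s3.png',cv2.resize(cs['color'][150:270,195:345,::-1],None,fx=5,fy=5,interpolation=cv2.INTER_CUBIC))
"
```

```text
t 4.1 tip plate [[  2.  -29.9]] z 14.8 q6 -1.51 F [0.1 0.9 0.8] open 19.8
shift [-4.6 -0.1  1.8] turn [ 0.    0.01 -0.02]
```

View pics/s3.png

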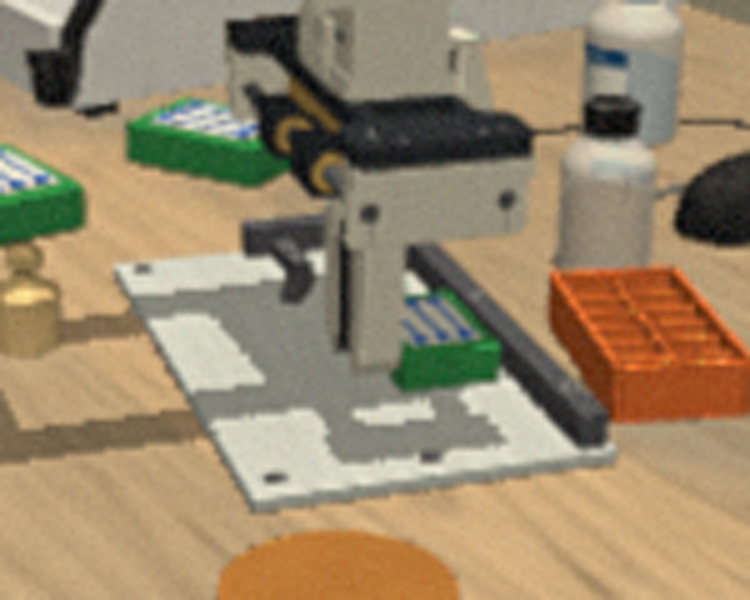

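The cartridge, at (450,345), is now parallel to the rail, with only a small gap to it at about (500,345). I'll continue in small steps until there is contact force.

Call:
drive_tool --moves '[20,-1,0,0,0,0,0,20,-1,0,0,0,0,0,20,-1,0,0,0,0,0,20,0,0,0,0,0,0]'

```text
t: 4.6
tool_pos: [0.5743, -0.0617, 0.2008]
orientation: [0.401, 3.116, -0.0]
force: [-0.7, 0.3, 1.4]
opening: 0.0198
gripper_force: 0.0
```

Call:
drive_tool --moves '[20,-1,0,0,0,0,0,20,0,0,0,0,0,0]'

```text
t: 4.8
tool_pos: [0.5752, -0.062, 0.2007]
orientation: [0.401, 3.116, -0.0]
force: [0.2, -0.0, 0.3]
opening: 0.0201
gripper_force: 0.0
```

Call:
drive_tool --moves '[20,-1,0,0,0,0,0,20,0,0,0,0,0,0]'

```text
t: 5.0
tool_pos: [0.5762, -0.0622, 0.2008]
orientation: [0.4, 3.116, -0.0]
force: [0.1, 0.1, -0.1]
opening: 0.0199
gripper_force: 0.0
```

```bash
python3 -c "
from h import *
go(6.5,-30,13,0)"
```

```text
t 5.0 tip plate [[  7.  -29.9]] z 14.8 q6 -1.51 F [ 0.1  0.1 -0.1] open 19.9
shift [ 0.5 -0.1  1.8] turn [ 0.    0.01 -0.01]
```

No force yet; continuing in 0.7 mm steps.

Call:
drive_tool --moves '[20,-0.7,0,0,0,0,0,20,0,0,0,0,0,0]'

```text
t: 5.2
tool_pos: [0.5767, -0.0623, 0.2007]
orientation: [-0.4, -3.115, -0.0]
force: [-2.7, 1.0, 1.2]
opening: 0.0202
gripper_force: 0.9
```

Call:
drive_tool --moves '[20,-0.7,0,0,0,0,0,20,0,0,0,0,0,0]'

```text
t: 5.4
tool_pos: [0.577, -0.0624, 0.2006]
orientation: [-0.4, -3.114, -0.0]
force: [-5.6, 0.9, 3.5]
opening: 0.0197
gripper_force: 2.8
```

```bash
python3 -c "
from h import *
go(6.5,-30,13,0)"
```

```text
t 5.4 tip plate [[  7.4 -29.9]] z 14.6 q6 -1.51 F [-5.6  0.9  3.5] open 19.7
shift [ 1.3 -0.1  1.6] turn [-0.01 -0.11 -0.01]
```

Call:
drive_tool --moves '[20,3,0,0,0,0,0,20,12,0,0,0,0,0,20,0,0,-25,0,0,0,20,0,0,-25,0,0,0,0,-8,-20,0,0,0,0,0,-8,-20,0,0,0,0,0,-8,-20,0,0,0,0,0,-8,-20,0,0,0,0]'

```text
t: 6.2
tool_pos: [0.5738, -0.1451, 0.251]
orientation: [0.4, 3.115, -0.0]
force: [0.6, 0.4, -0.2]
opening: 0.0005
gripper_force: 0.0
```

Call:
drive_tool --moves '[0,0,0,0,0,0,8,0,0,0,0,0,0,8,0,0,0,0,0,0,8,0,0,0,0,0,0,8,0,0,0,0,0,0,8,0,0,0,0,0,0,8,0,0,0,0,0,0,8,0,0,0,0,0,0,8]'

```text
t: 7.0
tool_pos: [0.5737, -0.1443, 0.2508]
orientation: [1.997, 2.424, 0.0]
force: [-0.3, 0.4, -0.9]
opening: 0.0006
gripper_force: 0.0
```

Call:
drive_tool --moves '[0,0,0,0,0,0,8,0,0,0,0,0,0,8,0,0,0,0,0,0,8,0,0,0,0,0,0,2,0,0,0,0,0,0,0]'

```text
t: 7.5
tool_pos: [0.5737, -0.1443, 0.2508]
orientation: [2.486, 1.919, 0.001]
force: [0.3, -0.0, 0.4]
opening: 0.0006
gripper_force: 0.0
```

```bash
python3 - <<'E'
from h import *
from plant import robot
go(24,-110,14,90)
P=np.load("fit2.npz")["P"]
ct=robot.read_camera('top');cs=robot.read_camera('side')
w=P2w(P,[[.036,-.028,0]])[0]; K0=np.array([w[0],w[1],P[2]])
for c in([ct],[cs]):
    K,m=edgefit(c,KE,K0,half=3); print(show(K),m,w2P(P,K[:2])*1e3,np.degrees(K[2]-P[2]))
im=ct['color'][135:240,200:335,::-1]
cv2.imwrite('pics/t4.png',cv2.resize(im,None,fx=5.5,fy=5.5,interpolation=cv2.INTER_CUBIC))
E
```

```text
t 7.5 tip plate [[  25.5 -110. ]] z 64.8 q6 -0.08 F [ 0.3 -0.   0.4] open 0.6
shift [-0.  -1.4 50.8] turn [ 0.04  0.   -0.04]
[603.84 -62.42 -15.02] [[0.09, -0.71, 0.1, -0.43]] [[ 33.77594328 -23.12440586]] -0.3873586293556795
[614.13 -62.77 -11.86] [[-1.19, 0.35, -0.41, 0.3]] [[ 43.81559837 -20.86008157]] 2.7717590639719085
```

View pics/t4.png

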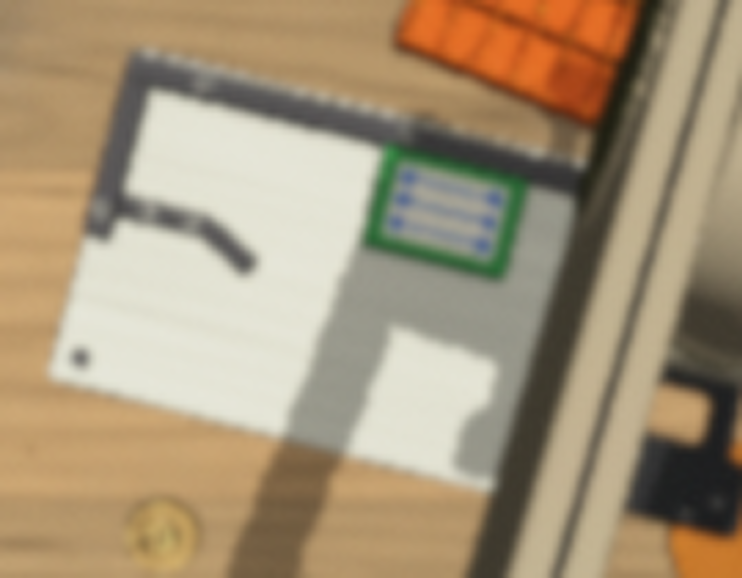

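The top view shows the cartridge flat on the rail, its centre at about plate (36,-23). Next: descend behind its tail end, closed fingers across it.

Call:
drive_tool --moves '[0,15,-5.5,0,0,0,0,0,15,0,0,0,0,0,0,0,0,20,0,0,0,0,0,0,20,0,0,0,0,0,0,11,0,0,0,0,3,0,0,0,0,0,0,3,0,0,0,0,0]'

```text
t: 8.3
tool_pos: [0.5777, -0.1074, 0.2]
orientation: [-2.486, -1.92, -0.0]
force: [0.5, -0.4, 0.3]
opening: 0.0006
gripper_force: 0.0
```

```bash
python3 -c "
from h import *
go(20,-65,14,90)"
```

```text
t 8.3 tip plate [[ 19.8 -73.2]] z 14.0 q6 -0.02 F [ 0.5 -0.4  0.3] open 0.6
shift [8.3 0.2 0. ] turn [-0.01 -0.01  0.  ]
```

Call:
drive_tool --moves '[0,3,0.2,0,0,0,0,0,3,0.2,0,0,0,0,0,3,0.2,0,0,0,0,0,3,0.2,0,0,0,0,0,3,0.2,0,0,0,0,0,3,0.2,0,0,0,0,0,3,0.2,0,0,0,0,0,3,0.2,0,0,0,0]'

```text
t: 9.1
tool_pos: [0.5851, -0.085, 0.1997]
orientation: [-2.486, -1.92, 0.0]
force: [0.4, -0.6, -0.2]
opening: 0.0003
gripper_force: 0.5
```

Call:
drive_tool --moves '[0,3,0.2,0,0,0,0,0,3,0.2,0,0,0,0,0,3,0.2,0,0,0,0,0,3,0.2,0,0,0,0,0,3,0.2,0,0,0,0,0,3,0.2,0,0,0,0,0,3,0.2,0,0,0,0,0,3,0.2,0,0,0,0]'

```text
t: 9.9
tool_pos: [0.5927, -0.0622, 0.1997]
orientation: [2.487, 1.92, -0.0]
force: [-0.4, -0.6, 0.6]
opening: 0.0003
gripper_force: 0.4
```

```bash
python3 - <<'E'
from h import *
from plant import robot
go(20,41.5,14,90)
c=robot.read_camera('side');d=robot.read_camera('top')
a=cv2.resize(c['color'][150:270,195:345,::-1],(750,600),interpolation=cv2.INTER_CUBIC)
b=cv2.resize(d['color'][135:240,200:335,::-1],(750,583),interpolation=cv2.INTER_CUBIC)
cv2.imwrite('pics/s5.png',cv2.resize(np.vstack([a,b]),None,fx=.5,fy=.5,interpolation=cv2.INTER_AREA))
E
```

```text
t 9.9 tip plate [[ 23.  -25.7]] z 13.7 q6 0.07 F [-0.4 -0.6  0.6] open 0.3
shift [67.2 -3.  -0.3] turn [-0.    0.   -0.02]
```

View pics/s5.png

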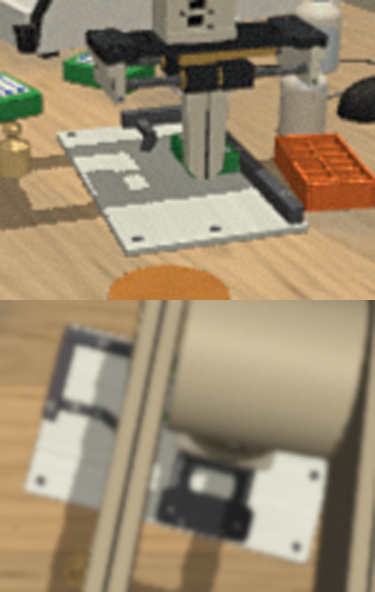

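The side view shows the cartridge still against the rail, at (205,155), and the bottle near the gripper's right end, at (300,95). I'll check the bottle's clearance along the path before going on.

```bash
python3 - <<'E'
from h import *
P=np.load("fit2.npz")["P"]; c=dict(np.load("pics/top0.npz"))
for px,z in(([253.5,107],.085),([296,139],.026)):
    w=pix2w(c,px,z); print(w*1e3,w2P(P,w[:,:2])*1e3)
D=c["depth"]; print(D[104:112,250:258].round(3))
E
```

```text
[[ 7.48077933e+02 -4.86553168e-01  8.50000000e+01]] [[157.68492082  73.24098253]]
[[ 687.16216164 -100.41208503   26.        ]] [[123.99125123 -38.83300978]]
[[0.902 0.901 0.903 0.903 0.901 0.902 0.901 0.9  ]
 [0.9   0.902 0.902 0.902 0.902 0.902 0.903 0.899]
 [0.903 0.899 0.902 0.9   0.903 0.904 0.9   0.902]
 [0.9   0.902 0.899 0.901 0.901 0.901 0.9   0.904]
 [0.9   0.9   0.9   0.901 0.902 0.899 0.902 0.9  ]
 [0.901 0.901 0.899 0.901 0.899 0.897 0.901 0.901]
 [0.903 0.9   0.899 0.901 0.899 0.9   0.901 0.901]
 [0.902 0.897 0.901 0.901 0.899 0.9   0.899 0.913]]
```

The bottle's near side is at plate x ≈ 135 mm and the gripper reaches about 121, so it's clear. Continuing.

Call:
drive_tool --moves '[0,3,0.2,0,0,0,0,0,3,0.2,0,0,0,0,0,3,0.2,0,0,0,0,0,3,0.2,0,0,0,0,0,3,0.2,0,0,0,0,0,3,0.2,0,0,0,0,0,3,0.2,0,0,0,0,0,3,0.2,0,0,0,0]'

```text
t: 10.8
tool_pos: [0.6004, -0.0393, 0.1997]
orientation: [2.487, 1.92, -0.0]
force: [-0.7, -0.7, -0.2]
opening: 0.0006
gripper_force: 0.4
```

Call:
drive_tool --moves '[0,3,0.2,0,0,0,0,0,3,0.2,0,0,0,0,0,3,0.2,0,0,0,0,0,3,0.2,0,0,0,0,0,3,0.2,0,0,0,0,0,3,0.2,0,0,0,0,0,3,0.2,0,0,0,0,0,3,0.2,0,0,0,0]'

```text
t: 11.6
tool_pos: [0.608, -0.0165, 0.1997]
orientation: [-2.487, -1.92, 0.0]
force: [-0.8, -1.5, -0.1]
opening: 0.0006
gripper_force: 0.4
```

Call:
drive_tool --moves '[0,2,0.1,0,0,0,0,0,2,0.1,0,0,0,0,0,2,0.1,0,0,0,0,0,2,0.1,0,0,0,0,0,2,0.1,0,0,0,0,0,2,0.1,0,0,0,0,0,0,0,0,0,0,0]'

```text
t: 12.3
tool_pos: [0.6116, -0.005, 0.1998]
orientation: [2.486, 1.92, 0.0]
force: [0.5, 0.9, 0.1]
opening: 0.0004
gripper_force: 0.0
```

```bash
python3 -c "
from h import *
go(27,41.5,14,90)"
```

```text
t 12.3 tip plate [[26.9 34.4]] z 13.8 q6 0.16 F [0.5 0.9 0.1] open 0.4
shift [ 7.1  0.2 -0.2] turn [ 0.01 -0.01 -0.  ]
```

Call:
drive_tool --moves '[0,1,0.05,0,0,0,0,0,1,0.05,0,0,0,0,0,1,0.05,0,0,0,0,0,1,0.05,0,0,0,0,0,0,0,0,0,0,0]'

```text
t: 12.8
tool_pos: [0.6128, -0.0014, 0.1998]
orientation: [-2.487, -1.92, -0.0]
force: [-0.9, -0.0, 0.2]
opening: 0.0004
gripper_force: 0.1
```

Call:
drive_tool --moves '[0,1,0.05,0,0,0,0,0,0,0,0,0,0,0]'

```text
t: 13.0
tool_pos: [0.6131, -0.0004, 0.1997]
orientation: [-2.486, -1.92, -0.0]
force: [-1.0, -0.7, -0.5]
opening: 0.0004
gripper_force: 0.1
```

Call:
drive_tool --moves '[0,1,0.05,0,0,0,0,0,0,0,0,0,0,0]'

```text
t: 13.2
tool_pos: [0.6133, 0.0005, 0.1997]
orientation: [-2.486, -1.92, -0.0]
force: [1.0, 0.1, 0.2]
opening: 0.0004
gripper_force: 0.1
```

Call:
drive_tool --moves '[0,1,0.05,0,0,0,0,0,0,0,0,0,0,0]'

```text
t: 13.4
tool_pos: [0.6135, 0.0008, 0.1997]
orientation: [2.486, 1.92, -0.002]
force: [-2.9, -3.7, 1.6]
opening: 0.0002
gripper_force: 2.3
```

```bash
python3 -c "
from h import *
go(27,41.5,14,90)"
```

```text
t 13.4 tip plate [[27.1 40.3]] z 13.7 q6 0.17 F [-2.9 -3.7  1.6] open 0.2
shift [ 1.  -0.1 -0.3] turn [-0.02  0.07 -0.02]
```

Call:
drive_tool --moves '[0,0.7,0.2,0,0,0,0,0,0,0,0,0,0,0]'

```text
t: 13.6
tool_pos: [0.6136, 0.001, 0.1997]
orientation: [2.486, 1.919, -0.004]
force: [-4.3, -6.6, 3.4]
opening: 0.0007
gripper_force: 3.9
```

Call:
drive_tool --moves '[0,-3,0,0,0,0,0,0,-12,0,0,0,0,0,0,0,0,-25,0,0,0,0,-30,-10,-25,0,0,0,0,-40,-20,0,0,0,0,0,-40,-20,0,0,0,0,0,-30,-20,0,0,0,0,0,0,0,0,0,0,0]'

```text
t: 14.4
tool_pos: [0.5043, -0.133, 0.2493]
orientation: [-2.489, -1.916, 0.002]
force: [0.1, 0.4, 1.0]
opening: 0.0005
gripper_force: 0.0
```

```bash
python3 - <<'E'
from h import *
from plant import robot
go(27,41.5,14,90)
P0=np.load("fit2.npz")["P"]
d=robot.read_camera('top');c=robot.read_camera('side')
E2=[PE[0],PE[2],PE[3],PE[4]]
for q in(d,c):
    P,m=edgefit([q],E2,P0); 
    w=P2w(P,[[.036,.081,0]])[0]; K,mk=edgefit([q],KE,np.array([w[0],w[1],P[2]]),half=3)
    print(show(P),show(K),mk,w2P(P,K[:2])*1e3,np.degrees(K[2]-P[2]))
a=cv2.resize(c['color'][175:255,205:325,::-1],(600,400),interpolation=cv2.INTER_CUBIC)
b=cv2.resize(d['color'][135:215,200:320,::-1],(600,400),interpolation=cv2.INTER_CUBIC)
cv2.imwrite('pics/s6.png',cv2.resize(np.vstack([a,b]),(450,600),interpolation=cv2.INTER_AREA))
E
```

```text
t 14.4 tip plate [[ -45.  -116.7]] z 63.3 q6 -0.1 F [0.1 0.4 1. ] open 0.5
shift [158.3  71.2  49.1] turn [-0.08  0.04 -0.2 ]
[574.91 -36.71 -14.56] [629.52  36.49 -13.37] [[-1.68, -0.5, -0.78, -3.2]] [[34.45912785 84.5753334 ]] 1.188352573134182
[576.75 -41.7  -14.68] [634.39  43.61  10.09] [[0.0, 0.0, 0.02, 0.0]] [[34.14542996 97.12676244]] 24.77352556531699
```

View pics/s6.png

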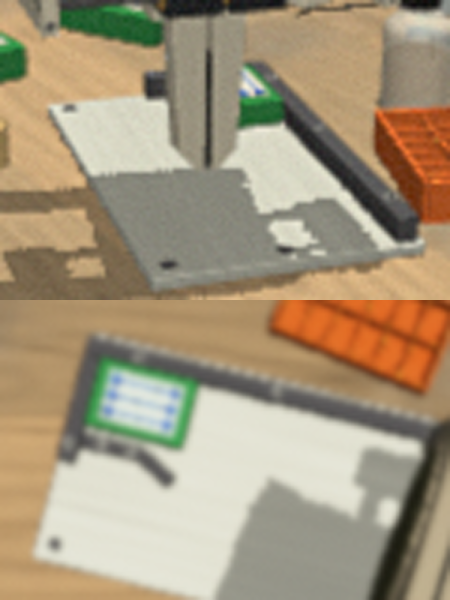

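Call:
drive_tool --moves '[0,-20,-40,-20,0,0,0,0,-20,-40,-20,0,0,0,0,-20,-40,-20,0,0,0,0,-20,0,-20,0,0,0,0,0,0,0,0,0,0]'

```text
t: 15.0
tool_pos: [0.3712, -0.1786, 0.3333]
orientation: [2.482, 1.915, 0.004]
force: [1.3, -0.2, 0.5]
opening: 0.0003
gripper_force: 0.0
```

```bash
python3 - <<'E'
from h import *
from plant import robot
F=np.load("fit2.npz")
d=robot.read_camera('top');c=robot.read_camera('side')
d0=dict(np.load("pics/top0.npz"));c0=dict(np.load("pics/side0.npz"))
for n,q,q0 in(("top",d,d0),("side",c,c0)):
    P,_=edgefit([q0],PE,F["P"],half=2)
    for half in(1.5,2.5):
        w=P2w(P,[[.036,.081,0]])[0]; K,mk=edgefit([q],KE,np.array([w[0],w[1],P[2]]),half=half)
        print(n,half,w2P(P,K[:2])*1e3,np.degrees(K[2]-P[2]),mk)
# others unmoved?
a=cv2.absdiff(d['color'],d0['color']).max(2)
print([ (k,float(a[y0:y1,x0:x1].mean().round(1))) for k,(x0,x1,y0,y1) in dict(brass=(222,238,224,240),bottle=(242,264,98,124),tray=(270,324,118,160),dish=(320,360,212,252)).items()])
a=cv2.resize(c['color'][185:235,225:300,::-1],(600,400),interpolation=cv2.INTER_CUBIC)
b=cv2.resize(d['color'][140:180,205:265,::-1],(600,400),interpolation=cv2.INTER_CUBIC)
cv2.imwrite('pics/s7.png',cv2.resize(np.vstack([a,b]),(450,600),interpolation=cv2.INTER_AREA))
E
```

```text
top 1.5 [[34.13303758 79.99290707]] -0.3828738765665323 [[-1.42, -0.67, -0.45, -0.65]]
top 2.5 [[33.20837122 79.44561719]] -0.5731483690333966 [[-1.88, -0.38, -0.65, -0.93]]
side 1.5 [[41.10957364 83.86921328]] 9.82695058995298 [[-1.03, 0.45, -0.6, 0.04]]
side 2.5 [[41.57379971 78.91917053]] 11.343060000522907 [[-1.21, -1.4, -1.33, -0.28]]
[('brass', 10.8), ('bottle', 8.2), ('tray', 10.4), ('dish', 29.9)]
```

View pics/s7.png

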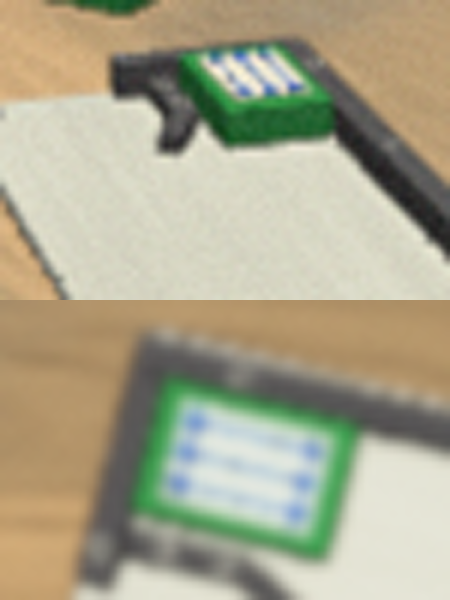

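The cartridge sits in the corner, at (245,460) in the lower view, with no gap to the rail or the stop. It reads the same rail offset (34.1 vs 33.8 mm) and angle (-0.4°) as when I pressed it against the rail. Handing in.

```bash
python3 -c "
from plant import robot
print(robot.close_job())"
```

```text
the job is handed in; nothing more can be done
None
```

The green cartridge was pushed flat to the rail, slid along it and is fully home against rail and end stop, with the gripper clear, and the job was handed in at about 15 s; the bottle, rack and check weight look unmoved, and the dish's image change is probably the arm's shadow, which I did not check.

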